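# Put the peeler away in the cutlery drawer

### The job

Pull the drawer of the small wooden cutlery box open by its handle, almost as far as it goes, and lay the peeler flat and crosswise in the drawer's front compartment, setting it down rather than dropping it. Leave the drawer open, let go of everything, and leave the jam jar, the glass and the yoghurt pot where they stand.

Things in the scene. Friction and masses are not known exactly. Their poses are not given: they have to be found in the camera images.
- drawer (a joint): slide of the only drawer of the pale wooden cutlery box (250 wide, 230 deep, 80 mm high, fixed to the worktop). 0 = shut, grows to 0.165 m at the end stop as the drawer comes out towards the robot; starts shut or up to 0.02 m ajar. About 1 N of friction, no spring or catch: it stays where it is left.
- pull_bar (a point): steel bow handle: level bar 12 mm thick, 120 mm long (90 mm free between the end posts), 44 mm in front of the front panel, centre 52 mm above the worktop. Origin in the bar's middle; x points into the box (drawer opens along -x), y along the bar, z up. The panel is 250 mm wide, 14 mm thick, from 3 to 75 mm above the worktop; the box's top is at 80 mm.
- front_compartment (a point): middle of the floor of the compartment right behind the front panel; moves with the drawer; floor 14 mm above the worktop. 95 mm along x (into the box), 212 mm along y (across). Above the floor side walls rise 36, divider 32, front panel 61 mm. 111 mm behind the bar; under the box's top when shut. A teaspoon lies in the compartment behind it.
- peeler: vegetable peeler with a yellow handle and a slim metal blade end, 170 x 25 x 18 mm, lying on the worktop at the right, in front of the sink, its length roughly left-right. Origin at the middle of its length on its underside; x along its length, z up. It can be gripped across its 25 mm width at the middle. Either end may lie to the left in the drawer.
- jam_jar: bystander: jam jar with white lid, 75 x 76 x 112 mm, on the worktop to the left of the box. Origin under its middle.
- tall_glass: bystander: drinking glass, 69 x 69 x 148 mm, standing at the right of the sink. Origin under its middle.
- yoghurt_pot: bystander: yoghurt pot, 72 x 71 x 71 mm, at the front of the worktop between the peeler and the box. Origin under its middle.

How it is judged:
By the outcome, as a careful person would: the job done as asked, in the order asked, and still so for the second after the job is handed in, with the robot touching nothing.
It also fails if it takes over 54 s, if anything falls off the work surface, if the arm or the gripper's body presses on something with over 40 N, if the wrist force passes 120 N, or if a joint passes its speed limit or range.

### The arm

A 6-joint arm with a two-finger parallel gripper is mounted at the origin on a cart in front of the work surface, level with it; the furniture and walls round the work are solid. World frame = base frame: x ahead of the robot, y to its left, z up, the work surface at z = 0. Lengths are in m, angles in rad, forces in N, time in s.
With the tool pointing down it reaches from about 0.35 to 0.925 m from the base axis. Payload 6.4 kg.
Tool frame: the origin (TCP) lies at the very end of the fingers, on their centre line; the grasp point (between the pads) lies 19 mm behind it (manip.grip_point_offset is the distance from the TCP to the grasp point, in m); z points along the fingers, y is the line along which they close (so a half turn about z gives the same grasp; the last joint's range is limited). The gripper opens to 94 mm and grips with 3 to 60 N. Pads are 16 mm wide; open, the fingers measure 119 mm over their backs; the gripper's body (75 mm by 177 mm) begins 78 mm behind the grasp point.
Start: joints at [1.064, 0.245, 1.558, -0, 1.339, -0.174], TCP at [0.212, 0.614, 0.205] pointing down, gripper open.
Joint ranges: [-3.13, 3.13], [-1.02, 2.26], [0.13, 2.54], [-0.95, 4.09], [0.21, 2.88], [-2.74, 2.74]. Speed limits (rad/s): [2.57, 2.57, 3.14, 3.14, 3.14, 3.14].

### API

Orientations are given as a unit quaternion [x, y, z, w].
In Python, from bench import manip gives the robot as it stands.
- The arm moves only by the tool jog_arm, never from a script. Its argument "moves" is one flat list of numbers, 7 for each row, row after row: the turn, a rotation vector about the tool's x, y, z in degrees, then the shift along the tool's x, y, z in mm, then the closure, from 0 (fully open) to 1 (shut). A call has 1 to 12 rows; each row is the pose to reach, as a shift and turn from the pose commanded when the call began, along the tool's axes at that moment; what a row does not reach only later rows make up. A row lasts 1/10 s, in which the tool goes at most 50 mm and 8.59 degrees, less where a joint would pass 70% of its speed; a pose out of reach is approached as far as the arm can. A call with a gripper value outside its range is refused whole. The fingers move at their own pace and stop on an object; the grip force is fixed at half the most. Time passes only in rows, so rows that repeat a pose let the fingers close. It gives the time, the measured TCP pose, the force, the opening and the grip force at its end, in the units of the state.
- manip.observe(): the state, without advancing time (a new reading comes with each control period).
- manip.camera(name): name is "scene" or "top" or "wrist"; returns a dict with "color" (384x512x3 uint8, red, green, blue), "camera_matrix" (3x3 intrinsics, pixels), "k1" (the pictures are not rectified: a ray, as slopes to the right and down, at radius r is drawn at 1 + k1 r^2 times it, then the intrinsics apply), "rvec" (rotation vector, rad) and "tvec" (3), from world to camera coordinates, as OpenCV has them; the wrist camera has in their place "tool_from_camera" (4x4, takes a point from camera to tool coordinates, whose origin is the TCP and whose axes are the flange's). Camera axes: x right, y down, z forward; pixel columns grow to the right and rows downward; lengths in m; the calibration is good to about 2 mm. A picture is of the moment at which its call begins: read the wrist's pose just before it. There is no depth.
- manip.finish_job(): hands the job in; it is judged then, once.
The state is a dict: "clock": time; "qpos": joint angles; "qd": joint speeds; "effort": joint torques, N m; "eef_pos": TCP position; "eef_rot": TCP orientation; "force": force on the tool from outside, world axes, zero at the start; "moment": the same for the moment, N m; "finger_gap": finger opening in m; "grip_force": force on a finger pad.
Only numpy, scipy, OpenCV 4.12 (cv2) and the standard library are available. Lean on these libraries where they do the work, as an engineer would, in place of code of your own. Each camera call takes 0.05 s, during which the arm holds its last target. There are 200 camera calls.

## Working session

There is one attempt and no reset: what is moved stays moved. The work goes in short steps, Python scripts to look and compute and a tool call to move; the robot and the scene stay as the last step left them, time stands still between calls to the robot, and variables do not carry over. Pictures are saved under pics/ and viewed, at most 10 in all, crops included, and the job is handed in when it is done.

Besides the shell and the picture viewer there is one more tool, called after "Emit:" as name(argument=value, ...), one argument or row to a line, values as JSON. jog_arm: Moves the arm, as the interface text tells. Its arguments: {"type":"object","properties":{"moves":{"type":"array","items":{"type":"number"}}},"required":["moves"]}

```bash
mkdir -p pics
cat > h.py <<'E'
import numpy as np, cv2
from bench import manip
def ray(c,u,v):
    K=c["camera_matrix"];x=(u-K[0][2])/K[0][0];y=(v-K[1][2])/K[1][1]
    a,b=x,y
    for _ in range(30):
        s=1+c["k1"]*(a*a+b*b);a,b=x/s,y/s
    R=cv2.Rodrigues(np.array(c["rvec"],float))[0];t=np.array(c["tvec"],float).ravel()
    return -R.T@t, R.T@np.array([a,b,1.])
def onz(c,u,v,z):
    o,d=ray(c,u,v);return o+d*(z-o[2])/d[2]
def proj(c,p):
    R=cv2.Rodrigues(np.array(c["rvec"],float))[0];q=R@np.array(p,float)+np.array(c["tvec"],float).ravel()
    a,b=q[0]/q[2],q[1]/q[2];s=1+c["k1"]*(a*a+b*b);K=c["camera_matrix"]
    return np.array([K[0][0]*a*s+K[0][2],K[1][1]*b*s+K[1][2]])
E
python3 - <<'E'
from h import *
s=manip.observe();print(s)
ims=[]
for n in("scene","top"):
    c=manip.camera(n);ims.append(c["color"]);print(n,c["rvec"],c["tvec"],c["camera_matrix"],c["k1"])
    cv2.imwrite(f"pics/{n}0.png",c["color"][:,:,::-1])
E
```

```text
{'clock': 0.0, 'qpos': array([ 1.06388281e+00,  2.45790608e-01,  1.55894714e+00, -4.33826539e-05,
        1.33867327e+00, -1.74122873e-01]), 'qd': array([-0.00033251,  0.00036293, -0.00039121, -0.00032337, -0.00074777,
       -0.00019058]), 'effort': array([-2.24631581e-04, -4.15825832e+01, -3.14608312e+01,  6.84926100e-02,
        3.32255429e-02, -1.40994075e-04]), 'eef_pos': array([0.21208288, 0.61382605, 0.2043963 ]), 'eef_rot': array([ 1.65623536e-01,  9.86188632e-01, -8.64027801e-04, -2.83751694e-04]), 'force': array([0.1542521 , 0.451786  , 0.23276694]), 'moment': array([ 0.00147336, -0.02394614,  0.00676021]), 'grip_force': 0.0, 'finger_gap': 0.09426122503834877}
scene [ 0.48288602 -2.7398563   1.15936939] [0.54081672 0.10111025 1.8342957 ] [[499.74882625   0.         248.61433879]
 [  0.         499.74882625 190.03186523]
 [  0.           0.           1.        ]] 0.07719128034800483
top [ 2.11755397 -2.1685079   0.16025247] [0.14976083 0.55192681 1.30947066] [[359.7915876    0.         264.74329933]
 [  0.         359.7915876  191.35900577]
 [  0.           0.           1.        ]] 0.01355545071084506
```

View pics/top0.png

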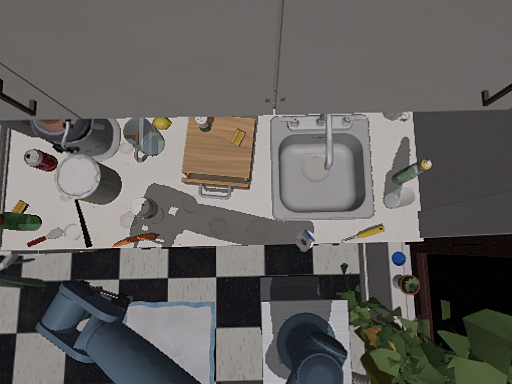

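View pics/scene0.png

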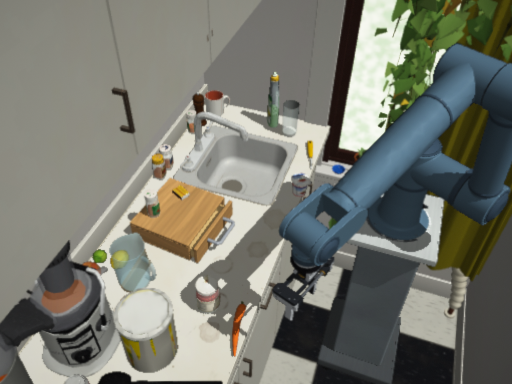

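The top view shows the box at about (218,150), its handle at (215,192), the peeler at (365,233), the yoghurt pot at (305,240) and the jar at (145,210). I'll enlarge the handle and the peeler.

Run:
```python
from h import *
t=manip.camera("top");s=manip.camera("scene")
A=cv2.resize(t["color"][165:215,175:265],None,fx=8,fy=5.6*8/5.6,interpolation=cv2.INTER_CUBIC)[:, :400*2]
A=cv2.resize(t["color"][170:207,180:255],(600,296),interpolation=cv2.INTER_CUBIC)
B=cv2.resize(t["color"][215:252,325:400],(600,296),interpolation=cv2.INTER_CUBIC)
cv2.imwrite("pics/c1.png",np.vstack([A,B])[:,:,::-1])
h=cv2.cvtColor(t["color"],cv2.COLOR_RGB2HSV)
m=cv2.inRange(h,(18,150,120),(35,255,255));m[:, :335]=0;m[:, 395:]=0;m[:215]=0;m[250:]=0
p=cv2.findNonZero(m);r=cv2.minAreaRect(p);print(r)
print([onz(t,*q,.012).round(3) for q in cv2.boxPoints(r)])
print("box corners",[onz(t,*q,.08).round(3) for q in((190,116),(256,117),(184,179),(250,184))])
print("bar",[onz(t,*q,.058).round(3) for q in((199,196),(231,198))])
print("scene bar",[onz(s,*q,.058).round(3) for q in((210,247),(233,226))])
print("base",proj(t,(0,0,0)),proj(t,(.5,0,0)))
```

```text
((370.1500244140625, 231.95001220703125), (5.059643268585205, 26.879358291625977), 71.56504821777344)
[array([ 0.39 , -0.205,  0.012]), array([ 0.42 , -0.303,  0.012]), array([ 0.401, -0.308,  0.012]), array([ 0.372, -0.21 ,  0.012])]
box corners [array([0.843, 0.411, 0.08 ]), array([0.833, 0.163, 0.08 ]), array([0.602, 0.431, 0.08 ]), array([0.578, 0.19 , 0.08 ])]
bar [array([0.541, 0.38 , 0.058]), array([0.531, 0.262, 0.058])]
scene bar [array([0.565, 0.405, 0.058]), array([0.527, 0.293, 0.058])]
base [305.99813577 343.39910012] [300.61124488 206.35365032]
```

View pics/c1.png

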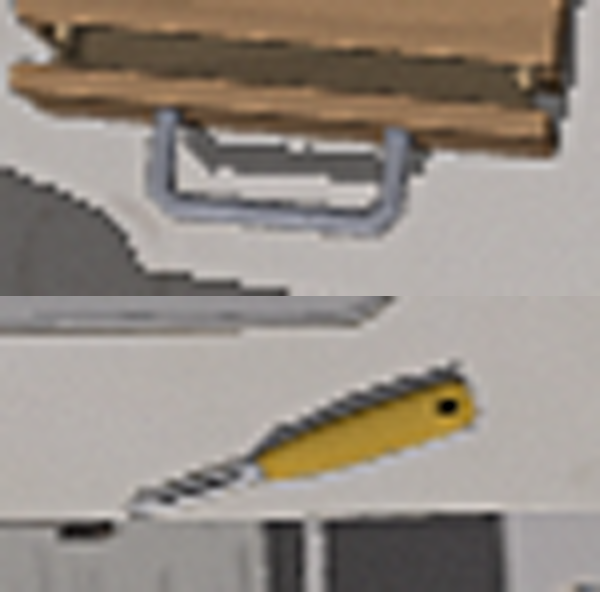

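The handle crop shows a drawer that is slightly ajar, with the bar running from about (198.5,196) to (230.6,198.5) in full-image pixels. The peeler's tip is at (341.3,242.3) and its handle end at (384.4,228).

Run:
```python
from h import *
from scipy.spatial.transform import Rotation as R
t=manip.camera("top");s=manip.camera("scene")
a,b=[onz(t,*q,.055) for q in((198.5,196.2),(230.6,198.3))];print("bar",a,b,np.linalg.norm(a-b),(a+b)/2,np.degrees(np.arctan2(*(a-b)[:2])))
p,q=[onz(t,*q,.009) for q in((341.3,242.0),(384.4,228))];print("peel",p,q,np.linalg.norm(p-q),(p+q)/2,np.degrees(np.arctan2(*(p-q)[1::-1])))
for P in(a,b,(a+b)/2,p,q):print(proj(s,P))
print("edge",onz(t,341,243,0),onz(t,215,244,0))
C=s["color"]
X=cv2.resize(C[205:265,190:250],(400,400),interpolation=cv2.INTER_CUBIC);Y=cv2.resize(C[130:190,280:340],(400,400),interpolation=cv2.INTER_CUBIC)
cv2.imwrite("pics/c2.png",np.hstack([X,Y])[:,:,::-1])
o=manip.observe();M=R.from_quat(o["eef_rot"]).as_matrix();print(M.round(4))
tgt=(a+b)/2;tgt[2]=.2;print("to bar tool mm",M.T@(tgt-o["eef_pos"])*1e3)
```

```text
bar [0.54104081 0.3827402  0.055     ] [0.5303277  0.26376841 0.055     ] 0.11945316000639 [0.53568425 0.32325431 0.055     ] 5.145466050306133
peel [ 0.36075742 -0.14679619  0.009     ] [ 0.40940725 -0.31225482  0.009     ] 0.1724626460804963 [ 0.38508234 -0.22952551  0.009     ] 106.3849281791451
[219.3231636  244.55742623]
[235.10593461 220.51168755]
[227.39942377 232.25226472]
[311.0707304  168.06803511]
[309.91459671 141.21528241]
edge [ 0.35708865 -0.14732616  0.        ] [0.36453688 0.3296703  0.        ]
[[-9.451e-01  3.267e-01 -3.000e-04]
 [ 3.267e-01  9.451e-01 -6.000e-04]
 [ 1.000e-04 -6.000e-04 -1.000e+00]]
to bar tool mm [-400.71669856 -169.30708156    5.17097098]
```

View pics/c2.png

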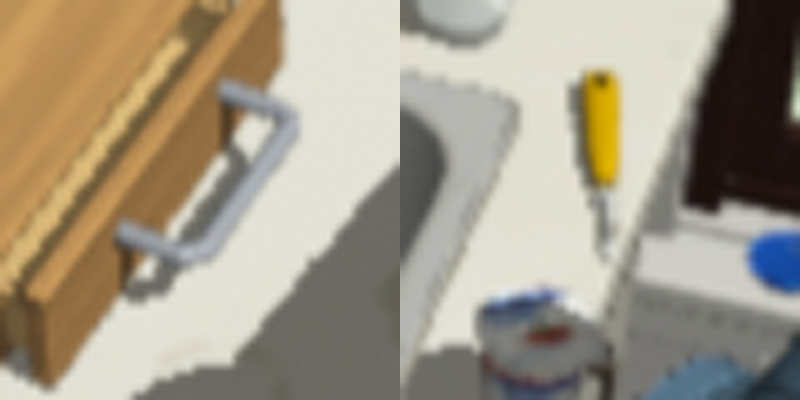

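The scene picture agrees with the projected points: bar ends at (219,244) and (234,222), peeler ends at (311,169) and (310,141). Moving above the handle.

Emit:
jog_arm(
  moves=[0,0,8,-45,-19,0,0.66,0,0,16,-90,-38,0,0.66,0,0,24,-135,-57,0,0.66,0,0,32,-180,-76,0,0.66,0,0,40,-225,-95,0,0.66,0,0,48,-270,-114,0,0.66,0,0,56,-315,-133,0,0.66,0,0,64,-360,-152,0,0.66,0,0,72,-401,-169,5,0.66,0,0,76.4,-401,-169,40,0.66,0,0,76.4,-401,-169,60,0.66,0,0,76.4,-401,-169,60,0.66],
)

```text
clock: 1.5
eef_pos: [0.534, 0.3222, 0.1415]
eef_rot: [0.74, 0.672, -0.003, -0.001]
force: [-0.0, 0.7, 0.2]
finger_gap: 0.0321
grip_force: 0.0
```

```bash
cat >> h.py <<'E'
from scipy.spatial.transform import Rotation as R
def to(tgt,yang):
    o=manip.observe();M=R.from_quat(o["eef_rot"]).as_matrix()
    a=np.degrees(np.arctan2(M[1,1],M[0,1]));d=(a-yang+90)%180-90
    print("t",o["clock"],"pos",o["eef_pos"].round(4),"yang",a.round(2),"tilt",M[:,2].round(4),"gap",o["finger_gap"],"F",o["force"].round(1),"grip",o["grip_force"])
    print("turn z",d,"shift",(M.T@(np.array(tgt)-o["eef_pos"])*1e3).round(1), "rv", np.degrees((R.from_matrix(M).inv()*R.from_matrix(np.array([[-np.sin(np.radians(a-d)),np.cos(np.radians(a-d)),0],[np.cos(np.radians(a-d)),np.sin(np.radians(a-d)),0],[0,0,-1.]]).T.T)).as_rotvec()).round(2))
E
python3 - <<'E'
from h import *
to((.5357,.3233,.033),-5.5)
s=manip.camera("wrist");cv2.imwrite("pics/w1.png",s["color"][:,:,::-1])
E
```

```text
t 1.5 pos [0.534  0.3222 0.1415] yang -5.51 tilt [-0.0068 -0.0026 -1.    ] gap 0.032139941282478164 F [-0.   0.7  0.2] grip 0.0
turn z -0.014433135685024467 shift [  1.6   2.3 108.5] rv [-0.37  0.19 -0.01]
```

View pics/w1.png

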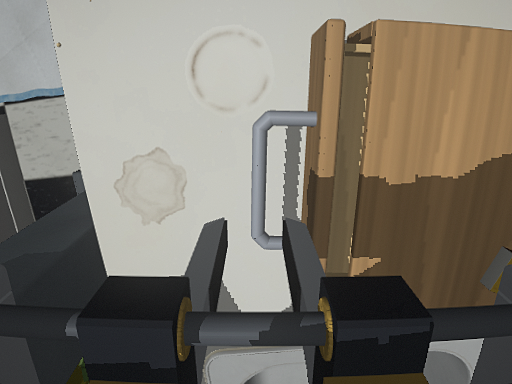

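The wrist view shows the bar at column 260, from row 118 to row 242, midway between the fingers. I'll descend, close and check.

Emit:
jog_arm(
  moves=[-0.3,0,0,1,1,30,0.66,-0.3,0,0,1.5,2,60,0.66,-0.3,0,0,1.5,2,85,0.66,-0.3,0,0,1.5,2,105,0.66,-0.3,0,0,1.5,2,107,0.66,-0.3,0,0,1.5,2,107,0.66,-0.3,0,0,1.5,2,107,1,-0.3,0,0,1.5,2,107,1,-0.3,0,0,1.5,2,107,1,-0.3,0,0,1.5,2,107,1],
)

```text
clock: 2.55
eef_pos: [0.539, 0.3253, 0.0398]
eef_rot: [0.74, 0.673, 0.003, 0.002]
force: [-1.3, -0.5, 4.5]
finger_gap: 0.0108
grip_force: 30.0
```

Emit:
jog_arm(
  moves=[0,0,0,0,-10,0,1,0,0,0,0,-25,0,1,0,0,0,0,-40,0,1,0,0,0,0,-55,0,1,0,0,0,0,-70,0,1,0,0,0,0,-85,0,1,0,0,0,0,-100,0,1,0,0,0,0,-115,0,1,0,0,0,0,-125,0,1,0,0,0,0,-132,0,1,0,0,0,0,-135,0,1,0,0,0,0,-135,0,1],
)

```text
clock: 3.75
eef_pos: [0.4046, 0.3405, 0.0398]
eef_rot: [0.74, 0.672, 0.005, 0.001]
force: [-0.1, 9.4, 5.6]
finger_gap: 0.0116
grip_force: 30.0
```

Run:
```python
from h import *
to((.5357,.3233,.033),-5.5)
t=manip.camera("top")
X=cv2.resize(t["color"][105:245,165:275],(629,600*1),interpolation=cv2.INTER_CUBIC)
X=cv2.resize(t["color"][110:240,170:270],None,fx=4.5,fy=4.5,interpolation=cv2.INTER_CUBIC)
cv2.imwrite("pics/t2.png",X[:,:,::-1])
```

```text
t 3.75 pos [0.4046 0.3405 0.0398] yang -5.49 tilt [ 0.0093  0.0055 -0.9999] gap 0.011581593245508455 F [-0.1  9.4  5.6] grip 29.990966320037842
turn z 0.005900700876537712 shift [ -4.7 132.1   7.9] rv [ 0.5  -0.36  0.01]
```

View pics/t2.png

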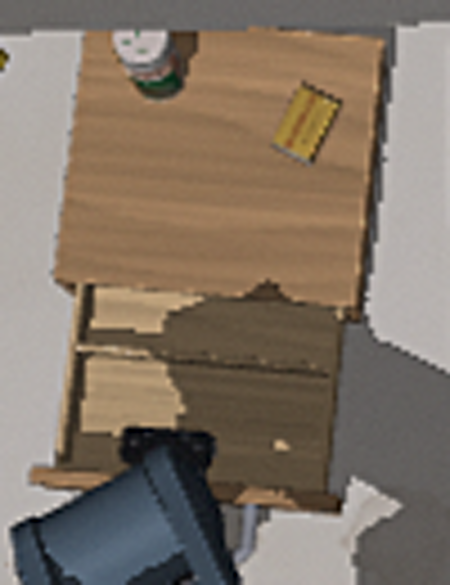

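The drawer is well out. In the crop, the box's front edge runs (55,280)-(355,318) and the panel's top rear edge (35,468)-(340,495).

Run:
```python
from h import *
t=manip.camera("top")
f=lambda p,z:onz(t,170+p[0]/4.5-.4,110+p[1]/4.5-.4,z)
a,b=f((55,280),.08),f((360,318),.08);c,d=f((33,468),.075),f((340,496),.075)
e,g=f((85,33),.08),f((385,38),.08)
for n,v in zip("abcdeg",(a,b,c,d,e,g)):print(n,v.round(4))
ang=lambda v:np.degrees(np.arctan2(v[1],v[0]))
print("yaw",ang(a-b)-90,ang(c-d)-90,ang(e-a),ang(g-b))
u=np.array([np.cos(np.radians(-6)),np.sin(np.radians(-6)),0])
print("open",((a+b)/2-(c+d)/2)@u,"depth",((e+g)/2-(a+b)/2)@u)
print("bar to boxfront",((a+b)/2-manip.observe()["eef_pos"])@u)
```

```text
a [0.6295 0.4397 0.08  ]
b [0.592  0.1912 0.08  ]
c [0.4764 0.4569 0.075 ]
d [0.4479 0.2099 0.075 ]
e [0.8395 0.4168 0.08  ]
g [0.8292 0.1661 0.08  ]
yaw -8.579692541800028 -6.5836356620278735 -6.234027981521364 -6.0244412061428525
open 0.14966843222312237 depth 0.22493334491972458
bar to boxfront 0.20745368448186136
```

Emit:
jog_arm(
  moves=[0,0,0,1,-3,0,1,0,0,0,2,-6,0,1,0,0,0,2,-8,0,1,0,0,0,2,-8,0,1],
)

```text
clock: 4.25
eef_pos: [0.3971, 0.3415, 0.0397]
eef_rot: [0.74, 0.673, 0.004, 0.002]
force: [0.4, 1.5, 9.9]
finger_gap: 0.011
grip_force: 30.0
```

Emit:
jog_arm(
  moves=[0,0,0,2,-8,0,0.66,0,0,0,2,-8,0,0.66,0,0,0,2,-8,0,0.66,0,0,0,2,-8,0,0.66,0,0,0,2,-8,-30,0.66,0,0,0,2,-8,-70,0.66,0,0,0,2,-8,-110,0.66,0,0,0,2,-8,-150,0.66,0,0,0,2,-8,-170,0.66,0,0,0,2,-8,-170,0.66],
)

```text
clock: 5.25
eef_pos: [0.3888, 0.3443, 0.2108]
eef_rot: [0.74, 0.673, 0.005, 0.003]
force: [0.2, 0.7, -0.4]
finger_gap: 0.0321
grip_force: 0.0
```

Run:
```python
from h import *
to((.3851,-.2295,.2),16.4)
```

```text
t 5.25 pos [0.3888 0.3443 0.2108] yang -5.46 tilt [ 0.0103  0.0025 -0.9999] gap 0.0320513396188527 F [ 0.2  0.7 -0.4] grip 0.0
turn z -21.863527135095154 shift [-571.6   50.8    9.4] rv [  0.61  -0.09 -21.86]
```

Emit:
jog_arm(
  moves=[0,0,-2,-48,4,0,0.3,0,0,-4,-96,8,0,0.3,0,0,-6,-144,12,1,0.3,0,0,-8,-192,16,2,0.3,0,0,-10,-240,20,3,0.3,0,0,-12,-288,25,4,0.3,0,0,-14,-336,30,5,0.3,0,0,-16,-384,34,6,0.3,0,0,-18,-432,38,7,0.3,0,0,-20,-480,42,8,0.3,0,0,-21,-528,46,9,0.3,0,0,-22,-571,51,9,0.3],
)

```text
clock: 6.45
eef_pos: [0.3822, -0.2312, 0.1963]
eef_rot: [0.598, 0.801, 0.002, 0.0]
force: [0.4, 0.8, 0.2]
finger_gap: 0.0659
grip_force: 0.0
```

Run:
```python
from h import *
to((.3851,-.2295,.1),16.4)
t=manip.camera("top");w=manip.camera("wrist")
X=cv2.resize(t["color"][150:245,175:260],(402,450),interpolation=cv2.INTER_CUBIC)
Y=np.vstack([cv2.resize(w["color"],(395,296)),np.zeros((154,395,3),np.uint8)])
cv2.imwrite("pics/t3.png",np.hstack([X,Y])[:,:,::-1])
```

```text
t 6.45 pos [ 0.3822 -0.2312  0.1963] yang 16.49 tilt [ 0.0024  0.0025 -1.    ] gap 0.06587356939766742 F [0.4 0.8 0.2] grip 0.0
turn z 0.08727342667677362 shift [ 0.6  2.9 96.3] rv [ 0.17 -0.1   0.09]
```

View pics/t3.png

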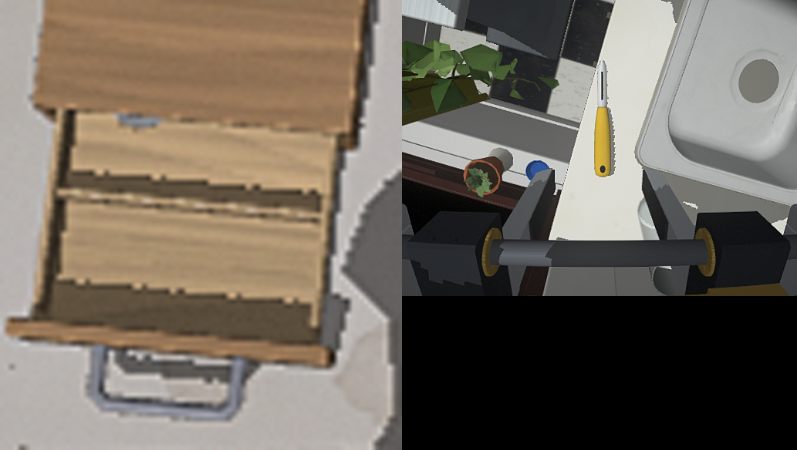

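The drawer view shows the bar at about (115,405)-(220,414) in crop pixels. In the wrist view the peeler is centred between the fingers. I'll measure the drawer and lower to the peeler.

Run:
```python
from h import *
t=manip.camera("top");k=402/85
f=lambda p,z:onz(t,175+p[0]/k-.4,150+p[1]/k-.4,z)
a,b=f((90,403),.056),f((243,415),.056);m=(a+b)/2;print("bar",a,b,m,np.linalg.norm(a-b))
c,d=f((5,322),.075),f((330,350),.075);e,g=f((35,104),.08),f((355,140),.08)
u=np.array([np.cos(np.radians(-6.2)),np.sin(np.radians(-6.2)),0])
print("open",((e+g)/2-(c+d)/2)@u,"bar-boxfront",((e+g)/2-m)@u-.058)
print("comp",m+.111*u)
p=[f(q,.014) for q in((60,282),(310,300))];q=[f(q,.046) for q in((60,193),(318,217))]
print(p,q,"floor mid line")
```

```text
bar [0.39913152 0.39970351 0.056     ] [0.38710056 0.28182629 0.056     ] [0.39311604 0.3407649  0.056     ] 0.11848959027434765
open 0.16658886081333607 bar-boxfront 0.1635073190768398
comp [0.5034668  0.32877697 0.056     ]
[array([0.49784535, 0.43274073, 0.014     ]), array([0.47850376, 0.23193358, 0.014     ])] [array([0.56521778, 0.42644049, 0.046     ]), array([0.54114038, 0.22253675, 0.046     ])] floor mid line
```

Emit:
jog_arm(
  moves=[0,0,0,1,3,40,0.3,0,0,0,1,3,80,0.3,0,0,0,1,3,120,0.3,0,0,0,1,3,155,0.3,0,0,0,1,3,175,0.3,0,0,0,1,3,185,0.3,0,0,0,1,3,188,0.3,0,0,0,1,3,188,0.3],
)

```text
clock: 7.4
eef_pos: [0.3876, -0.2277, 0.0111]
eef_rot: [0.598, 0.802, 0.001, 0.002]
force: [-0.6, -0.5, 0.4]
finger_gap: 0.0657
grip_force: 0.0
```

Emit:
jog_arm(
  moves=[0,0,0,0,-2,4,0.3,0,0,0,0,-2,7,0.3,0,0,0,0,-2,7,0.3],
)

```text
clock: 7.7
eef_pos: [0.3856, -0.2289, 0.0041]
eef_rot: [0.598, 0.801, 0.001, 0.002]
force: [0.0, -0.4, -0.3]
finger_gap: 0.0659
grip_force: 0.0
```

Emit:
jog_arm(
  moves=[0,0,0,0,0,0,1,0,0,0,0,0,0,1,0,0,0,0,0,0,1,0,0,0,0,0,0,1,0,0,0,0,0,0,1,0,0,0,0,0,0,1],
)

```text
clock: 8.3
eef_pos: [0.3856, -0.2288, 0.004]
eef_rot: [0.598, 0.801, 0.001, 0.002]
force: [1.0, -0.1, 0.5]
finger_gap: 0.0239
grip_force: 30.0
```

Emit:
jog_arm(
  moves=[0,0,0,0,0,-15,1,0,0,0,0,0,-45,1,0,0,0,0,0,-85,1,0,0,0,0,0,-125,1,0,0,0,0,0,-165,1,0,0,0,0,0,-185,1,0,0,0,0,0,-185,1],
)

```text
clock: 9.0
eef_pos: [0.3861, -0.2301, 0.1923]
eef_rot: [0.598, 0.801, 0.001, 0.006]
force: [0.9, 0.5, -0.3]
finger_gap: 0.0236
grip_force: 30.0
```

Emit:
jog_arm(
  moves=[0,0,2,43,23,0,1,0,0,4,86,46,0,1,0,0,6,128,69,0,1,0,0,8,170,92,0,1,0,0,10,212,115,0,1,0,0,12,254,138,0,1,0,0,14,296,160,0,1,0,0,16,338,183,0,1,0,0,18,380,206,0,1,0,0,20,422,228,0,1,0,0,22,464,251,0,1,0,0,22.7,501,271,0,1],
)

```text
clock: 10.2
eef_pos: [0.5007, 0.3307, 0.1864]
eef_rot: [0.744, 0.668, 0.0, 0.001]
force: [-0.1, -0.2, -0.0]
finger_gap: 0.024
grip_force: 30.0
```

Run:
```python
from h import *
to((.5035,.3288,.020),-6.2)
w=manip.camera("wrist")
cv2.imwrite("pics/w4.png",w["color"][:,:,::-1])
```

```text
t 10.2 pos [0.5007 0.3307 0.1864] yang -6.16 tilt [ 0.0018 -0.0019 -1.    ] gap 0.02402710551194959 F [-0.1 -0.2 -0. ] grip 29.997583329677582
turn z 0.03732918481469483 shift [ -1.3   2.7 166.4] rv [0.11 0.1  0.04]
```

View pics/w4.png

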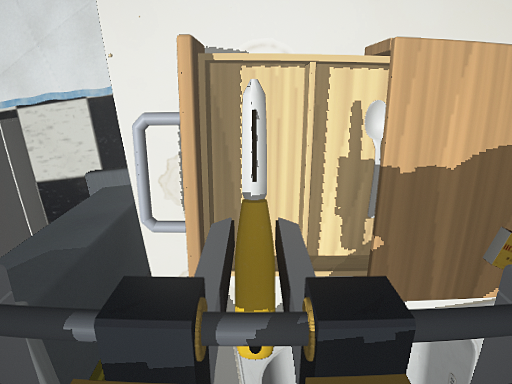

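The peeler is held straight along the compartment. It sits at about column 256, between the panel at 210 and the divider at 310. Lowering.

Emit:
jog_arm(
  moves=[0,0,0,-1,2.5,30,1,0,0,0,-1,2.5,60,1,0,0,0,-1,2.5,90,1,0,0,0,-1,2.5,115,1,0,0,0,-1,2.5,135,1,0,0,0,-1,2.5,145,1,0,0,0,-1,2.5,155,1,0,0,0,-1,2.5,158,1,0,0,0,-1,2.5,158,1],
)

```text
clock: 11.15
eef_pos: [0.5051, 0.3274, 0.0312]
eef_rot: [0.744, 0.668, 0.002, 0.002]
force: [-0.5, 0.5, 1.0]
finger_gap: 0.0236
grip_force: 30.0
```

Emit:
jog_arm(
  moves=[0,0,0,0,-1,4,1,0,0,0,0,-1,8,1,0,0,0,0,-1,10,1,0,0,0,0,-1,11,1,0,0,0,0,-1,11,1],
)

```text
clock: 11.65
eef_pos: [0.504, 0.3275, 0.0202]
eef_rot: [0.744, 0.668, 0.002, 0.002]
force: [-0.7, -0.3, 0.5]
finger_gap: 0.0235
grip_force: 30.0
```

Emit:
jog_arm(
  moves=[0,0,0,0,0,1,1,0,0,0,0,0,2,1,0,0,0,0,0,3,1,0,0,0,0,0,3,1],
)

```text
clock: 12.05
eef_pos: [0.5046, 0.3275, 0.018]
eef_rot: [0.744, 0.668, 0.002, 0.002]
force: [0.0, -1.7, 3.5]
finger_gap: 0.0238
grip_force: 30.0
```

Contact with the floor shows as 3.5 N. Releasing with a modest opening, then rising.

Emit:
jog_arm(
  moves=[0,0,0,0,0,0,0.7,0,0,0,0,0,0,0.6,0,0,0,0,0,0,0.55,0,0,0,0,0,0,0.55,0,0,0,0,0,-20,0.55,0,0,0,0,0,-60,0.55,0,0,0,0,0,-100,0.55,0,0,0,0,0,-140,0.55,0,0,0,-40,0,-180,0.55,0,0,0,-90,0,-190,0.55,0,0,0,-140,0,-190,0.55,0,0,0,-190,0,-190,0.55],
)

```text
clock: 13.25
eef_pos: [0.4833, 0.1437, 0.2082]
eef_rot: [0.744, 0.668, 0.003, 0.003]
force: [0.5, -0.2, -1.0]
finger_gap: 0.0426
grip_force: 0.0
```

Run:
```python
from h import *
to((.5035,.3288,.020),-6.2)
t=manip.camera("top");s=manip.camera("scene")
X=cv2.resize(t["color"][150:250,130:330],(800,400),interpolation=cv2.INTER_CUBIC)
cv2.imwrite("pics/t5.png",X[:,:,::-1])
```

```text
t 13.25 pos [0.4833 0.1437 0.2082] yang -6.1 tilt [ 7.4e-03 -4.0e-04 -1.0e+00] gap 0.04261152248102432 F [ 0.5 -0.2 -1. ] grip 0.0
turn z 0.09777732316865695 shift [186.2  -1.  188.3] rv [ 0.43 -0.02  0.1 ]
```

View pics/t5.png

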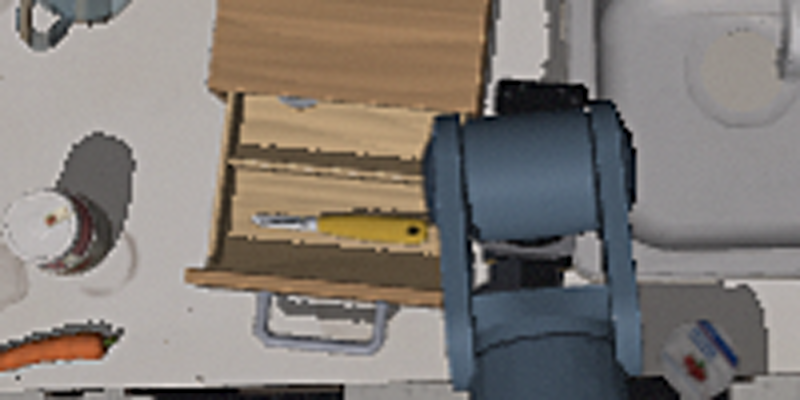

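The peeler lies flat and crosswise in the front compartment, from (255,218) to (428,232). The drawer is open, with the jar and pot still standing, and the gripper is clear of everything. Handing in.

```bash
python3 -c "
from bench import manip
print(manip.finish_job())"
```

```text
the job is handed in; nothing more can be done
None
```

The drawer is about 0.16 m open (stop at 0.165 m) and the peeler was set down flat and crosswise in its front compartment; the gripper is clear, the jar and pot stand where they were, the glass was never approached, and the job was handed in at about 13 s (its verdict was not shown).

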